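Lay two cured soap bars flat on the packing board

ROBOT

A 6-joint arm with a two-finger parallel gripper is mounted at the origin on the work surface. World frame = base frame: x ahead of the robot, y to its left, z up, the work surface at z = 0. Lengths are in m, angles in rad, forces in N, time in s.
With the tool pointing down it reaches from about 0.4 to 0.825 m from the base axis. Payload 7 kg.
Tool frame: the origin (TCP) lies at the centre of the arm's flange, where the gripper is bolted on; the fingertips stand 178 mm ahead of it and the grasp point (between the pads) lies ahead of it (tcp_to_grasp is the z of the grasp point in the tool frame, in m); z points along the fingers, x is the direction in which the jaws open and shut, and the axes are right-handed (so a half turn about z gives the same grasp; the last joint's range is limited). The gripper opens to 88 mm and grips with 3 to 60 N. Pads are 19 mm wide; open, the fingers measure 130 mm over their backs; the gripper's body (78 mm by 193 mm) begins 47 mm behind the grasp point.
Start: joints at [1.537, 0.359, 0.012, 0, -1.224, -0.288], TCP at [0.213, 0.64, 0.405] pointing down, gripper open.
Joint ranges: [-3.07, 3.07], [-1.43, 2.12], [-1.02, 1.25], [-3.03, 1.67], [-3.05, -0], [-3.03, 3.03]. Speed limits (rad/s): [2.39, 2.39, 3.01, 3.14, 3.14, 3.14].

INTERFACE

Orientations are given as [roll, pitch, yaw] about the fixed x, y, z axes, in that order (R = Rz(yaw) Ry(pitch) Rx(roll)).
In Python, from station import get_state, grab_frame, job_done, tcp_to_grasp gives the robot as it stands.
- The arm moves only by the tool drive_tool, never from a script. Its argument "moves" is a list of rows, each a list of 7 numbers: the shift along the tool's x, y, z in mm, then the turn, a rotation vector about the tool's x, y, z in degrees, then the closure, from -1 (fully open) to 1 (shut), so that 0 is half open. In form: [[dx, dy, dz, ax, ay, az, claw], ...]. A call has 1 to 12 rows; each row is the pose to reach, as a shift and turn from the pose commanded when the call began, along the tool's axes at that moment; what a row does not reach only later rows make up. A row lasts 1/8 s, in which the tool goes at most 62.5 mm and 10.7 degrees, less where a joint would pass 70% of its speed; a pose out of reach is approached as far as the arm can. A call with a gripper value outside its range is refused whole. The fingers move at their own pace and stop on an object; "grip_force" is the grip in N (left out, the last holds). Time passes only in rows, so rows that repeat a pose let the fingers close. It gives the time, the measured TCP pose, the force and the opening at its end, in the units of the state.
- get_state(): the state, without advancing time (a new reading comes with each control period).
- grab_frame(name): name is "scene" or "top"; returns a dict with "img" (420x560x3 uint8, red, green, blue), "range_z" (420x560 float32, m along the optical axis (not along the pixel's ray), 0 where there is no reading), "fovy" (degrees; the focal length in pixels is half the picture's height over the tangent of half this angle, whatever the lens; pixels are square), "cx", "cy" (the principal point, pixels), "rvec" (rotation vector, rad) and "tvec" (3), from world to camera coordinates, as OpenCV has them. Camera axes: x right, y down, z forward; pixel columns grow to the right and rows downward; lengths in m; the calibration is good to about 2 mm. A picture is of the moment at which its call begins.
- job_done(): hands the job in, once; it reports no verdict.
The state is a dict: "t": time; "q": joint angles; "qd": joint speeds; "joint_efforts": joint torques, N m; "eef_pos": TCP position; "ee_rot": TCP orientation; "force": force on the tool from outside, world axes, zero at the start; "moment": the same for the moment, N m; "width": finger opening in m.
Only numpy, scipy, OpenCV 4.12 (cv2) and the standard library are available. Lean on these libraries where they do the work, as an engineer would, in place of code of your own. Each camera call takes 0.05 s, during which the arm holds its last target. There are 200 camera calls.

TASK

Take the tan and the olive soap bar out of the blue curing tray, where they stand on end, and lay each flat on the inlay of its own colour on the white board, its red waxed end over the inlay's red end. They crack if carried slanting or let fall over: carry each upright, pinched near its waxed top, set its plain end on the board and press it there so that the bar pivots in the fingers gently down to flat. Do not disturb the other soaps and things.

Things in the scene. Friction and masses are not known exactly. Their poses are not given: they have to be found in the camera images.
- tan_bar: tan soap bar, 140 mm long, 40 x 40 mm square section, about 230 g, standing loose on its plain end on the tray's floor (5 mm above the table; its top is at 145 mm); a 16 mm red wax band runs round its top end (the end face itself shows the soap's colour). Origin at the bar's centre; z runs along it towards the red waxed end, x and y are square to its sides
- tan_bar_foot (a point): centre of the plain (unwaxed) end face of the tan bar. Lightly pinched (4 to 8 N), the bar turns, and slips a little, between the pads when this end is pressed on the board; lying flat and still pinched it slides on the board
- tan_bar_waxed (a point): centre of the red waxed end face of the tan bar
- tan_inlay: tan oblong inlay, 164 (x) x 64 (y) mm, flush in the top of the white board: where the tan bar must lie. Its last 18 mm at +x are red: there the bar's waxed end belongs. Origin at its centre, on the board's top (10 mm above the table); x along it towards the red end
- tan_inlay_plain_end (a point): where the middle of the plain end of the tan bar belongs, on the inlay, 70 mm from its centre to -x, at the height of the board's top
- tan_inlay_red_end (a point): where the middle of the waxed end of the tan bar belongs, on the inlay, 70 mm from its centre to +x, at the height of the board's top
- olive_bar: olive green soap bar, 140 mm long, 40 x 40 mm square section, about 230 g, standing loose on its plain end on the tray's floor (5 mm above the table; its top is at 145 mm); a 16 mm red wax band runs round its top end (the end face itself shows the soap's colour). Origin at the bar's centre; z runs along it towards the red waxed end, x and y are square to its sides
- olive_bar_foot (a point): centre of the plain (unwaxed) end face of the olive green bar. Lightly pinched (4 to 8 N), the bar turns, and slips a little, between the pads when this end is pressed on the board; lying flat and still pinched it slides on the board
- olive_bar_waxed (a point): centre of the red waxed end face of the olive green bar
- olive_inlay: olive green oblong inlay, 164 (x) x 64 (y) mm, flush in the top of the white board: where the olive green bar must lie. Its last 18 mm at +x are red: there the bar's waxed end belongs. Origin at its centre, on the board's top (10 mm above the table); x along it towards the red end
- olive_inlay_plain_end (a point): where the middle of the plain end of the olive green bar belongs, on the inlay, 70 mm from its centre to -x, at the height of the board's top
- olive_inlay_red_end (a point): where the middle of the waxed end of the olive green bar belongs, on the inlay, 70 mm from its centre to +x, at the height of the board's top
- board: white plastic work board, fixed, 340 (x) x 420 (y) mm, 10 mm thick; origin at the centre of its underside, on the table
- tray: blue curing tray, fixed, 270 (x) x 250 (y) mm, floor 5 mm thick, lip 12 mm high and 5 mm wide; origin at the centre of its underside. It has six places: two rows at y = -58 and +58 mm, each with places at x = -78, 0 and +78 mm; a bar stands on each, its sides about parallel to the tray's
- standing_0: cream soap bar of the same size standing loose on end in the tray, to be left alone; origin at its centre, z up along it, its top at 145 mm above the table
- standing_1: rose soap bar of the same size standing loose on end in the tray, to be left alone; origin at its centre, z up along it, its top at 145 mm above the table
- standing_2: cream soap bar of the same size standing loose on end in the tray, to be left alone; origin at its centre, z up along it, its top at 145 mm above the table
- standing_3: rose soap bar of the same size standing loose on end in the tray, to be left alone; origin at its centre, z up along it, its top at 145 mm above the table
- persimmon_a: persimmon-shaped tan soap, 56 mm across and 49 mm high, loose on an edge of the board, to be left alone; origin at the centre of its underside
- persimmon_b: persimmon-shaped tan soap, 56 mm across and 49 mm high, loose on an edge of the board, to be left alone; origin at the centre of its underside
- wrapped: round wrapped soap, 68 mm across (film ends 100 mm), 27 mm high, loose on the table beyond the tray and board, to be left alone; origin at the centre of its underside
- bowl: steel bowl, 110 mm across, 50 mm high, loose on the table beyond the board, to be left alone; origin at the centre of its underside
- scraper: scraper with a wooden handle and steel blade, 185 mm long, 50 mm wide, 16 mm high, lying loose beyond the board, to be left alone; origin on its underside where handle meets blade, x along it towards the blade

How it is judged:
By the outcome, as a careful person would: the job done as asked, in the order asked, and still so for the second after the job is handed in, with the robot touching nothing.
It also fails if it takes over 72 s, if anything falls off the work surface, if the arm or the gripper's body presses on something with over 40 N, if the wrist force passes 120 N, or if a joint passes its speed limit or range.

## Working session

There is one attempt and no reset: what is moved stays moved. The work goes in short steps, Python scripts to look and compute and a tool call to move; the robot and the scene stay as the last step left them, time stands still between calls to the robot, and variables do not carry over. Pictures are saved under pics/ and viewed, about 8 in all and at most 12, crops included, and the job is handed in when it is done.

Besides the shell and the picture viewer there is one more tool, called after ">>>" by a JSON object that holds its "api" and its "payload". drive_tool: Moves the arm, as the interface text tells. Its arguments: {"type":"object","properties":{"moves":{"type":"array"},"grip_force":{"type":"number"}},"required":["moves"]}

```bash
mkdir -p pics; ls
cat > h.py <<'E'
import numpy as np, cv2
from station import get_state, grab_frame, job_done, tcp_to_grasp
from scipy.spatial.transform import Rotation as R
def save(f,n,crop=None,s=1):
    im=f["img"][...,::-1]
    if crop: a,b,c,d=crop; im=im[b:d,a:c]
    cv2.imwrite("pics/"+n,cv2.resize(im,None,fx=s,fy=s,interpolation=cv2.INTER_CUBIC))
def F(f): return f["img"].shape[0]/2/np.tan(np.radians(f["fovy"])/2)
def cloud(f):
    z=f["range_z"]; h,w=z.shape; u,v=np.meshgrid(np.arange(w),np.arange(h))
    k=F(f); P=np.stack([(u-f["cx"])/k*z,(v-f["cy"])/k*z,z],-1)
    Rm=R.from_rotvec(np.ravel(f["rvec"])).as_matrix()
    return (P-np.ravel(f["tvec"]))@Rm
def at_z(f,u,v,zw):
    Rm=R.from_rotvec(np.ravel(f["rvec"])).as_matrix(); k=F(f)
    d=Rm.T@np.array([(u-f["cx"])/k,(v-f["cy"])/k,1]); c=-Rm.T@np.ravel(f["tvec"])
    return c+d*(zw-c[2])/d[2]
E
python3 - <<'E'
from h import *
import pickle
s=get_state(); print(s, tcp_to_grasp)
a=grab_frame("scene"); b=grab_frame("top"); pickle.dump((a,b),open("f0.pkl","wb"))
for f in(a,b): print({k:f[k] for k in f if k not in("img","range_z")}, (f["range_z"]>0).mean())
save(a,"s0.png",None,1.4); save(b,"t0.png",None,1.4)
E
```

```text
pics
{'t': 0.0, 'q': array([ 1.53712109e+00,  3.59413064e-01,  1.10610913e-02, -3.98519470e-04,
       -1.22411988e+00, -2.88124322e-01]), 'qd': array([-0.0011899 , -0.00064314, -0.00175291, -0.00064605, -0.00062323,
       -0.00158907]), 'joint_efforts': array([-9.23747939e-04, -5.82714558e+01,  2.93051273e+01,  6.99724853e+00,
        6.86983185e-03, -1.68769852e-04]), 'eef_pos': array([0.21339981, 0.64016918, 0.40369777]), 'ee_rot': array([-3.14147568e+00, -1.71292110e-03, -1.89273171e+00]), 'force': array([ 0.6645889 , -0.569107  ,  0.29481292]), 'moment': array([ 0.00804702,  0.00585075, -0.02909905]), 'width': 0.08749002281383501} 0.1593
{'fovy': 55.441382286898545, 'cx': 280.25754116595687, 'cy': 215.39222739081168, 'rvec': array([ 1.60563787,  1.66881915, -0.89280522]), 'tvec': array([ 0.03372561, -0.25255669,  1.47187414])} 0.996203231292517
{'fovy': 50.519496460207456, 'cx': 281.8430423570632, 'cy': 205.1334777972248, 'rvec': array([ 2.1595563 , -2.10895316,  0.20485726]), 'tvec': array([-0.04078192,  0.62284369,  1.24966902])} 0.9959438775510204
```

View pics/s0.png

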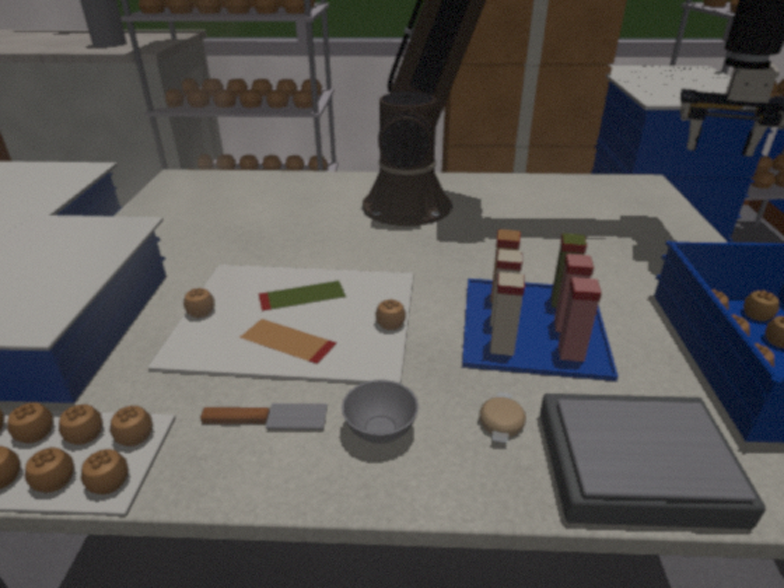

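View pics/t0.png

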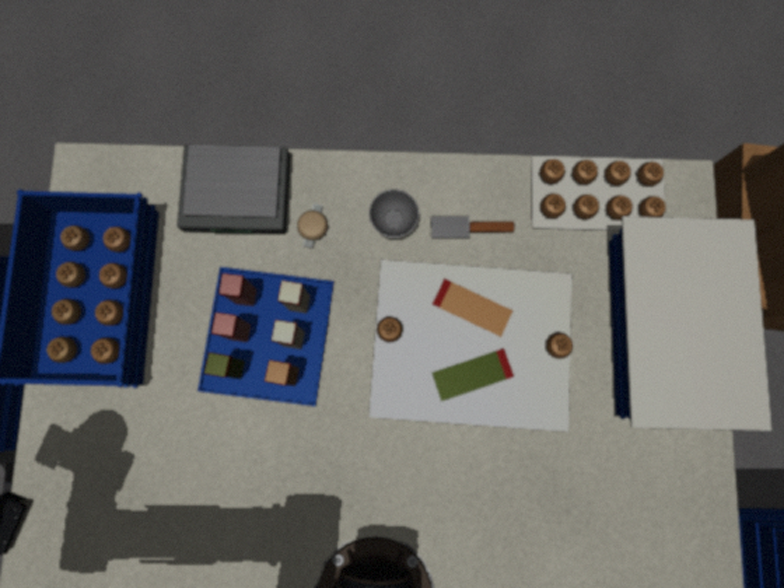

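The scene view shows the tan bar (508,240 of 784 px) and the olive bar (572,242) in the tray's row nearest the robot. In the top view the bars are at (282,373) and (219,364). The tan inlay is at (473,307) with its red end to the left, and the olive inlay is at (473,375) with its red end to the right. The persimmons sit at the board's left and right edges. Next I measure.

Run:
```python
from h import *
import pickle
a,b=pickle.load(open("f0.pkl","rb"))
W=cloud(b); hsv=cv2.cvtColor(b["img"],cv2.COLOR_RGB2HSV)
# tops of bars
m=((W[...,2]>.135)&(W[...,2]<.155)).astype(np.uint8)
n,l,st,c=cv2.connectedComponentsWithStats(m)
for i in range(1,n):
    if 100<st[i,4]<2500:
        P=W[l==i]; r=cv2.minAreaRect((P[:,:2]*1000).astype(np.float32)); print("top",st[i,:5],c[i].round(),np.median(P[:,2]).round(4),np.round(r[0],1),np.round(r[1],1),round(r[2],1),P[:,:2].mean(0).round(4),hsv[l==i].mean(0).round())
print([ (p,hsv[int(p[1]/1.4),int(p[0]/1.4)]) for p in[(480,307),(442,293),(465,378),(505,363),(400,400)]])
# board region z
for p in [(400,400),(300,350),(250,450)]: print(W[int(p[1]/1.4),int(p[0]/1.4)].round(4))
u0,v0,u1,v1=300,192,375,290
sub=hsv[v0:v1,u0:u1]; mm=(sub[...,1]>90).astype(np.uint8)
n,l,st,c=cv2.connectedComponentsWithStats(mm)
def W10(pts): return np.array([at_z(b,u,v,.010)[:2]*1000 for u,v in pts],np.float32)
for i in range(1,n):
    if st[i,4]<200: continue
    ys,xs=np.nonzero(l==i); H=sub[ys,xs,0]
    rect=cv2.minAreaRect(W10(np.c_[xs+u0,ys+v0]))
    red=(H<6)|(H>165)
    cm=W10([[xs.mean()+u0,ys.mean()+v0]])[0]; rm=W10([[xs[red].mean()+u0,ys[red].mean()+v0]])[0]
    print("inlay",st[i],np.round(rect[0],1),np.round(rect[1],1),round(rect[2],1),"centroid",cm,"red",rm,red.sum(),"yaw",np.degrees(np.arctan2(*(rm-cm)[::-1])))
# persimmons on depth
m=((W[...,2]>.03)&(W[...,2]<.07)).astype(np.uint8)
n,l,st,c=cv2.connectedComponentsWithStats(m)
for i in range(1,n):
    if 60<st[i,4]<1500: P=W[l==i]; print("obj",c[i].round(),st[i,4],P[:,:2].mean(0).round(3),P[:,2].max().round(3))
```

```text
top [156 196  18  17 245] [165. 204.] 0.1443 [604.6 295.3] [42.6 42.3] 84.2 [0.6039 0.2943] [ 32.  88. 124.]
top [198 201  18  17 244] [207. 209.] 0.144 [592.5 180.2] [42.7 41.8] 83.4 [0.5919 0.1795] [ 31.  37. 145.]
top [151 224  19  17 253] [160. 232.] 0.1437 [527.4 303.5] [43.5 42.3] 83.6 [0.5268 0.3022] [ 30.  86. 129.]
top [193 229  19  17 248] [202. 237.] 0.144 [515.3 188. ] [42.8 42.3] 81.9 [0.5151 0.1874] [ 34.  30. 146.]
top [145 252  20  18 259] [155. 261.] 0.1443 [449.7 311.1] [43.3 41.8] 81.1 [0.4496 0.3103] [ 42. 101.  81.]
top [189 257  18  19 255] [198. 266.] 0.1444 [437.7 196.2] [42.2 41.8] 81.1 [0.4375 0.1954] [ 27. 105. 133.]
[((480, 307), array([ 16, 132, 141], dtype=uint8)), ((442, 293), array([179, 197, 106], dtype=uint8)), ((465, 378), array([ 38, 126,  83], dtype=uint8)), ((505, 363), array([  0, 197, 106], dtype=uint8)), ((400, 400), array([ 75,   3, 167], dtype=uint8))]
[ 0.3933 -0.0412  0.0092]
[0.4914 0.1727 0.0072]
[0.2833 0.2678 0.002 ]
inlay [  10    8   55   40 1037] [ 593.5 -194.5] [160.6  60.1] 65.9 centroid [ 593.09424 -194.645  ] red [ 622.8454  -12
[... 405 characters left out ...]
14 -0.365] 0.059
obj [418. 147.] 251 [ 0.815 -0.437] 0.06
obj [442. 148.] 244 [ 0.815 -0.509] 0.062
obj [466. 148.] 231 [ 0.816 -0.582] 0.059
obj [ 29. 196.] 1234 [0.634 0.716] 0.07
obj [101. 212.] 729 [0.593 0.501] 0.07
obj [ 52. 170.] 262 [0.716 0.661] 0.059
obj [ 82. 170.] 259 [0.716 0.571] 0.059
obj [442. 233.] 689 [ 0.554 -0.497] 0.07
obj [ 49. 196.] 267 [0.637 0.661] 0.058
obj [ 79. 196.] 266 [0.637 0.571] 0.058
obj [176. 212.] 63 [0.596 0.283] 0.07
obj [ 46. 222.] 272 [0.558 0.66 ] 0.06
obj [ 77. 223.] 267 [0.558 0.571] 0.058
obj [278. 235.] 273 [ 0.536 -0.015] 0.064
obj [399. 247.] 276 [ 0.51 -0.37] 0.066
obj [ 43. 250.] 287 [0.478 0.661] 0.057
obj [ 74. 250.] 284 [0.478 0.571] 0.058
```

```bash
cat >> h.py <<'E'
def plan(x,y,gz,yaw,st=None):
    """grasp-point world target (mm), tool yaw deg -> row shift in tool axes from measured pose"""
    s=st or get_state(); p=np.array(s["eef_pos"])*1e3; Rt=R.from_euler("xyz",s["ee_rot"])
    G=R.from_euler("xyz",[180,0,yaw],degrees=True)
    d=Rt.inv().apply(np.array([x,y,gz+tcp_to_grasp*1e3])-p); r=np.degrees((Rt.inv()*G).as_rotvec())
    print("row",d.round(1),r.round(1))
def st():
    s=get_state(); p=s["eef_pos"]*1e3; p[2]-=tcp_to_grasp*1e3
    print("t",round(s["t"],2),"grasp",p.round(1),"rpy",np.degrees(s["ee_rot"]).round(1),"F",s["force"].round(1),"w",round(s["width"]*1e3,1),"q6",s["q"][5].round(2))
E
python3 - <<'E'
from h import *
st(); plan(437.5,195.8,225,-98); plan(437.5,195.8,123,-98)
# cross-check bars' tops in scene camera & side-face yaw
import pickle
a,b=pickle.load(open("f0.pkl","rb")); W=cloud(a)
m=(W[...,2]>.136)&(W[...,2]<.155)
n,l,s,c=cv2.connectedComponentsWithStats(m.astype(np.uint8))
for i in range(1,n):
    P=W[l==i]
    if 60<s[i,4]<2000: r=cv2.minAreaRect((P[:,:2]*1000).astype(np.float32)); print(c[i].round(),s[i,4],np.round(r[0],1),np.round(r[1],1),round(r[2],1))
E
```

```text
t 0.1 grasp [213.4 640.2 244.5] rpy [-1.800e+02 -1.000e-01 -1.084e+02] F [ 0.4 -0.6 -1.2] w 87.7 q6 -0.29
row [ 350.6 -353.1   20.1] [ -0.   -0.1 -10.4]
row [ 350.5 -353.1  122.1] [ -0.   -0.1 -10.4]
[183.  26.] 219 [-1678.1  -792.5] [531.7 127.6] 89.5
[261.  26.] 156 [-1713.9  -240.1] [ 86.3 367.2] 5.2
[462.  27.] 123 [-1703.1  1156.5] [279.   58.8] 90.0
[503.  27.] 97 [-1708.   1431.6] [194.  100.1] 71.8
[71. 44.] 428 [-1159.1 -1232.6] [458.8 871.8] 39.7
[289. 118.] 84 [102.8  -0.4] [15.  78.4] 0.7
[363. 169.] 164 [441.1 196.2] [40.4 43.6] 82.1
[410. 172.] 178 [453.8 311.3] [41.2 44.6] 83.4
[364. 184.] 194 [518.2 187.5] [40.3 46. ] 83.1
[414. 187.] 211 [530.6 303.2] [41.6 44.6] 83.6
[365. 201.] 235 [596.2 179.9] [41.4 43.2] 81.9
[418. 205.] 252 [607.9 295.3] [42.6 44.1] 85.8
```

>>> {"api": "drive_tool", "payload": {"moves": [[351, -354, 20, 0, 0, -10.4, -1], [351, -354, 20, 0, 0, -10.4, -1], [351, -354, 20, 0, 0, -10.4, -1], [351, -354, 20, 0, 0, -10.4, -1], [351, -354, 20, 0, 0, -10.4, -1], [351, -354, 20, 0, 0, -10.4, -1], [351, -354, 20, 0, 0, -10.4, -1], [351, -354, 20, 0, 0, -10.4, -1], [351, -354, 20, 0, 0, -10.4, -1], [351, -354, 20, 0, 0, -10.4, -1]], "grip_force": 12}}

```text
t: 1.35
eef_pos: [0.4384, 0.1951, 0.3846]
ee_rot: [3.141, -0.0, -1.712]
force: [0.6, 0.5, 0.6]
width: 0.0877
```

```bash
python3 -c "
from h import *
st(); plan(439,195.9,123,-98)"
```

```text
t 1.35 grasp [438.4 195.1 225.3] rpy [180.   -0.  -98.1] F [0.6 0.5 0.6] w 87.7 q6 0.6
row [ -0.9  -0.5 102.3] [ 0.  -0.  -0.1]
```

>>> {"api": "drive_tool", "payload": {"moves": [[-1, -0.5, 35, 0, 0, 0, -1], [-1, -0.5, 65, 0, 0, 0, -1], [-1, -0.5, 90, 0, 0, 0, -1], [-1, -0.5, 102, 0, 0, 0, -1], [-1, -0.5, 102, 0, 0, 0, -1], [-1, -0.5, 102, 0, 0, 0, 0.05], [-1, -0.5, 102, 0, 0, 0, 0.2], [-1, -0.5, 102, 0, 0, 0, 0.5], [-1, -0.5, 102, 0, 0, 0, 1], [-1, -0.5, 102, 0, 0, 0, 1]], "grip_force": 12}}

```text
t: 2.6
eef_pos: [0.4389, 0.1962, 0.2828]
ee_rot: [-3.142, 0.0, -1.711]
force: [0.9, 0.7, 0.5]
width: 0.0432
```

```bash
python3 -c "
from h import *
st()"
```

```text
t 2.6 grasp [438.9 196.2 123.5] rpy [-180.    0.  -98.] F [0.9 0.7 0.5] w 43.2 q6 0.6
```

>>> {"api": "drive_tool", "payload": {"moves": [[0, 0, 0, 0, 0, 0, 1], [0, 0, 0, 0, 0, 0, 1], [0, 0, -3, 0, 0, 0, 1], [0, 0, -10, 0, 0, 0, 1], [0, 0, -20, 0, 0, 0, 1], [0, 0, -30, 0, 0, 0, 1]], "grip_force": 14}}

```text
t: 3.35
eef_pos: [0.439, 0.1964, 0.3136]
ee_rot: [-3.141, 0.0, -1.711]
force: [-0.6, 0.1, -3.2]
width: 0.0402
```

```bash
python3 -c "
from h import *
st()
c=[593.5,-194.5];u=np.array([np.cos(np.radians(66)),np.sin(np.radians(66))]); P=np.array(c)-70*u; S=P-20*u; print(P,S)
plan(S[0],S[1],218,-204)
a=grab_frame('scene');save(a,'s1.png',(300,60,540,280),3)"
```

```text
t 3.35 grasp [439.  196.4 154.3] rpy [-180.    0.  -98.] F [-0.6  0.1 -3.2] w 40.2 q6 0.6
[ 565.02843498 -258.44818203] [ 556.89370212 -276.71909119]
row [ 452.  -182.9  -63.9] [  0.   0. 106.]
```

View pics/s1.png

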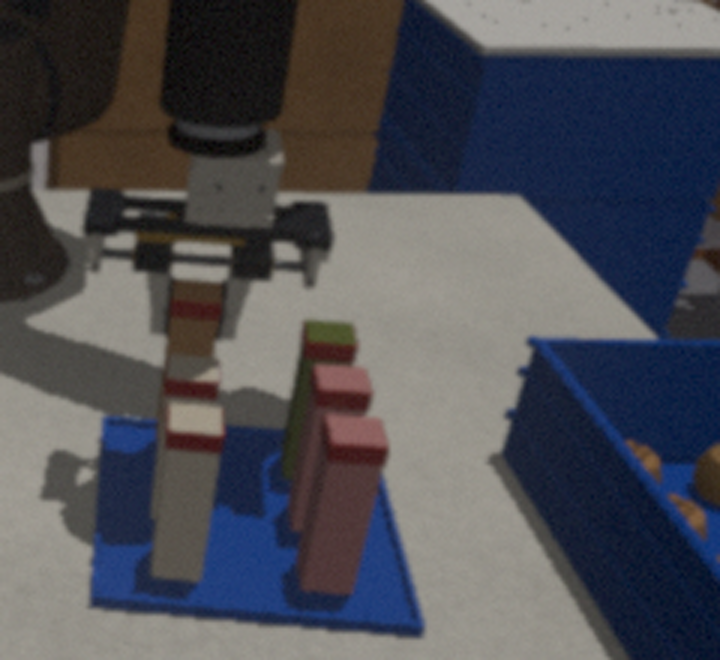

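The tan bar hangs upright between the pads at (197,310), with its neighbours untouched. I lift it and carry it across.

>>> {"api": "drive_tool", "payload": {"moves": [[0, 0, -30, 0, 0, 0, 1], [10, -4, -60, 0, 0, 5, 1], [40, -16, -64, 0, 0, 13, 1], [80, -32, -64, 0, 0, 22, 1], [125, -50, -64, 0, 0, 32, 1], [170, -69, -64, 0, 0, 42, 1], [215, -87, -64, 0, 0, 52, 1], [260, -105, -64, 0, 0, 62, 1], [305, -123, -64, 0, 0, 72, 1], [350, -142, -64, 0, 0, 82, 1], [390, -158, -64, 0, 0, 92, 1], [420, -170, -64, 0, 0, 100, 1]]}}

```text
t: 4.9
eef_pos: [0.5487, -0.2452, 0.3766]
ee_rot: [-3.142, -0.0, 2.821]
force: [0.5, 1.4, -2.3]
width: 0.04
```

>>> {"api": "drive_tool", "payload": {"moves": [[20, 10, 0, 0, 0, 4, 1], [27, 20, 0, 0, 0, 6, 1], [27, 20, 0, 0, 0, 6, 1]]}}

```text
t: 5.28
eef_pos: [0.5288, -0.2156, 0.377]
ee_rot: [3.141, 0.0, 2.723]
force: [-0.0, 1.0, -2.1]
width: 0.0399
```

```bash
python3 -c "
from h import *
st(); plan(556.9,-276.7,135,-204)
a=grab_frame('scene');save(a,'s2.png',(90,50,330,290),2.5)"
```

```text
t 5.28 grasp [ 528.8 -215.6  217.7] rpy [180.   0. 156.] F [-0.   1.  -2.1] w 39.9 q6 -0.37
row [-50.5 -44.4  82.7] [ 0.  0. -0.]
```

View pics/s2.png

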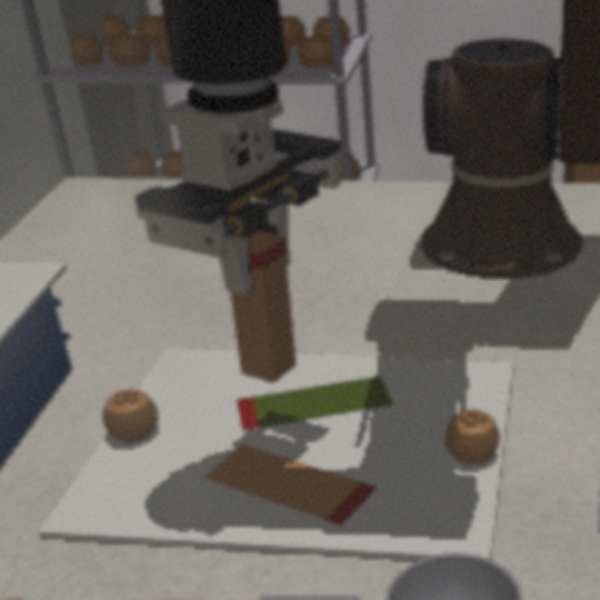

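>>> {"api": "drive_tool", "payload": {"moves": [[-15, -12, 10, 0, 0, 0, 1], [-35, -31, 30, 0, 0, 0, 1], [-47, -42, 50, 0, 0, 0, 1], [-50.5, -44.5, 68, 0, 0, 0, 1], [-50.5, -44.5, 80, 0, 0, 0, 1], [-50.5, -44.5, 86, 0, 0, 0, 1], [-50.5, -44.5, 88, 0, 0, 0, 1], [-50.5, -44.5, 89, 0, 0, 0, 1]]}}

```text
t: 6.32
eef_pos: [0.5573, -0.2769, 0.2884]
ee_rot: [3.141, 0.001, 2.723]
force: [-0.7, 0.2, 1.3]
width: 0.0398
```

```bash
python3 -c "
from h import *
st(); plan(556.9,-276.7,128,-204)
a=grab_frame('scene');save(a,'s3.png',(90,50,330,290),2.5)"
```

```text
t 6.33 grasp [ 557.3 -276.9  129.1] rpy [1.80e+02 1.00e-01 1.56e+02] F [-0.7  0.2  1.3] w 39.8 q6 -0.27
row [0.4 0.  1.1] [ 0.   0.1 -0. ]
```

>>> {"api": "drive_tool", "payload": {"moves": [[0, 0, 0.3, 0, 0, 0, 1], [0, 0, 0.5, 0, 0, 0, 1], [0, 5, 0, 0, 0, 0, 1], [0, 10.4, -0.5, 0, 0, 0, 1], [0, 15.5, -0.8, 0, 0, 0, 1], [0, 20.9, -0.9, 0, 0, 0, 1], [0, 26, -0.8, 0, 0, 0, 1], [0, 31.4, -0.4, 0, 0, 0, 1]], "grip_force": 6}}

```text
t: 7.38
eef_pos: [0.5701, -0.2481, 0.2877]
ee_rot: [3.142, -0.0, 2.722]
force: [-0.6, -1.9, -1.4]
width: 0.0399
```

```bash
python3 -c "
from h import *
st()
a=grab_frame('scene');save(a,'s3.png',(90,50,330,290),2.5)"
```

```text
t 7.38 grasp [ 570.1 -248.1  128.4] rpy [180.  -0. 156.] F [-0.6 -1.9 -1.4] w 39.9 q6 -0.32
```

View pics/s3.png

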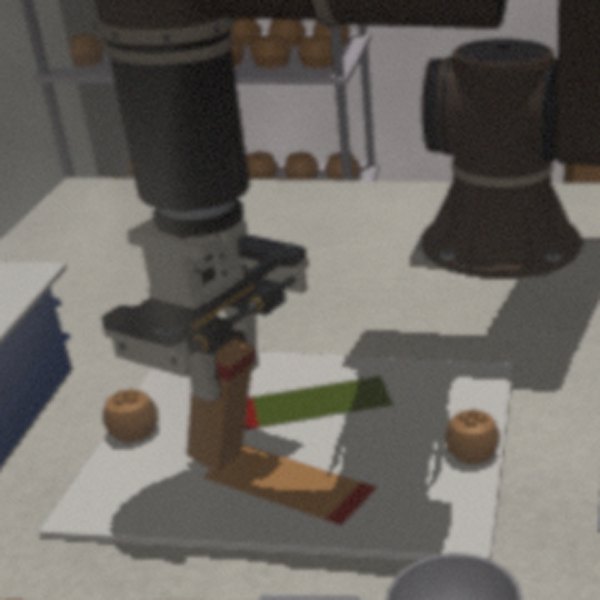

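The bar is leaning toward the red end, with its foot at the plain end of the inlay (215,460). The foot force is low, so I press a little more as I continue.

>>> {"api": "drive_tool", "payload": {"moves": [[0, 5, 1.5, 0, 0, 0, 1], [0, 10.3, 2.8, 0, 0, 0, 1], [0, 20.6, 5, 0, 0, 0, 1], [0, 30.5, 8.2, 0, 0, 0, 1], [0, 40.2, 12.2, 0, 0, 0, 1], [0, 49.5, 17, 0, 0, 0, 1], [0, 58.3, 23, 0, 0, 0, 1]], "grip_force": 6}}

```text
t: 8.3
eef_pos: [0.5939, -0.1945, 0.2646]
ee_rot: [3.142, -0.0, 2.722]
force: [-0.5, -0.3, 0.0]
width: 0.0399
```

```bash
python3 -c "
from h import *
st()
a=grab_frame('scene');save(a,'s4.png',(90,50,330,290),2.5)"
```

```text
t 8.3 grasp [ 593.9 -194.5  105.3] rpy [180.  -0. 156.] F [-0.5 -0.3  0. ] w 39.9 q6 -0.41
```

View pics/s4.png

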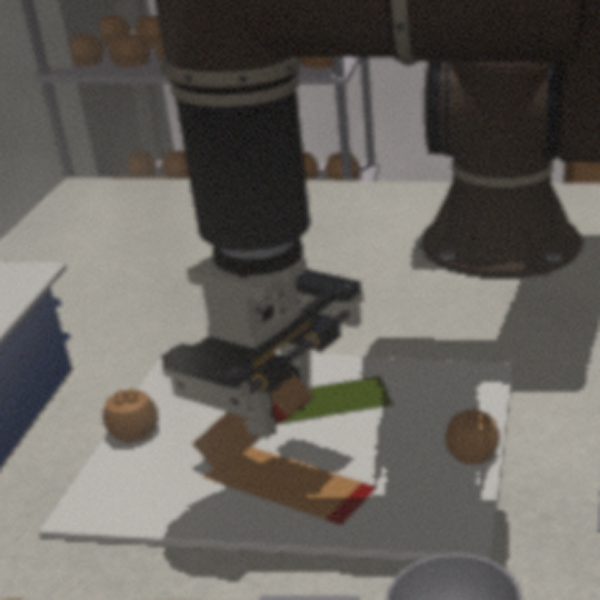

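>>> {"api": "drive_tool", "payload": {"moves": [[0, 8.2, 6.8, 0, 0, 0, 1], [0, 15.9, 14, 0, 0, 0, 1], [0, 22.9, 21.8, 0, 0, 0, 1], [0, 29.2, 30, 0, 0, 0, 1], [0, 34.9, 38.8, 0, 0, 0, 1], [0, 39.6, 48, 0, 0, 0, 1], [0, 43.5, 57.6, 0, 0, 0, 1], [0, 46.6, 66, 0, 0, 0, 1], [0, 48.5, 71.5, 0, 0, 0, 1], [0, 48.8, 73.5, 0, 0, 0, 1]], "grip_force": 6}}

```text
t: 9.6
eef_pos: [0.6134, -0.1507, 0.1911]
ee_rot: [-3.141, -0.0, 2.722]
force: [0.8, 0.6, 0.0]
width: 0.0398
```

```bash
python3 -c "
from h import *
st()
a=grab_frame('scene');save(a,'s5.png',(90,50,330,290),2.5)"
```

```text
t 9.6 grasp [ 613.4 -150.7   31.8] rpy [-180.   -0.  156.] F [0.8 0.6 0. ] w 39.8 q6 -0.49
```

View pics/s5.png

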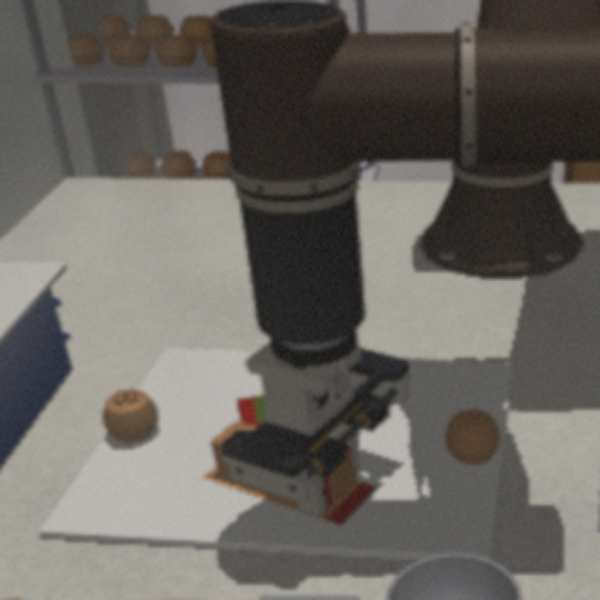

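>>> {"api": "drive_tool", "payload": {"moves": [[0, 0, 1, 0, 0, 0, 1], [0, 0, 1.3, 0, 0, 0, 1], [0, 0, 1.3, 0, 0, 0, 1], [0, 0, 1.3, 0, 0, 0, 0], [0, 0, 1.3, 0, 0, 0, -0.4], [0, 0, 1.3, 0, 0, 0, -0.4], [0, 0, -20, 0, 0, 0, -0.4], [0, 0, -70, 0, 0, 0, -0.4], [0, 0, -130, 0, 0, 0, -0.4], [0, 0, -190, 0, 0, 0, -0.4]]}}

```text
t: 10.9
eef_pos: [0.6132, -0.1507, 0.3835]
ee_rot: [-3.141, -0.0, 2.722]
force: [1.7, 0.4, 0.1]
width: 0.0612
```

```bash
cat > chk.py <<'E'
from h import *
def chk(f,c,yaw):
    W=cloud(f); u=np.array([np.cos(np.radians(yaw)),np.sin(np.radians(yaw))]); v=np.array([-u[1],u[0]])
    d=W[...,:2]*1e3-np.array(c); a=d@u; b=d@v; z=W[...,2]*1e3
    m=(abs(a)<100)&(abs(b)<50)&(z>38)&(z<62)
    if m.sum()<50: print("few",m.sum()); return
    r=cv2.minAreaRect(np.c_[a[m],b[m]].astype(np.float32)); zz=z[m]
    print("bar in inlay frame: n",m.sum(),np.round(r[0],1),np.round(r[1],1),round(r[2],1),"z plain/wax",np.median(zz[a[m]<-30]).round(1),np.median(zz[a[m]>30]).round(1))
E
python3 -c "
from chk import *
st()
plan(452,311,240,-98)
for n in('top','scene'): chk(grab_frame(n),[593.5,-194.5],66)
b=grab_frame('top');save(b,'t6.png',(130,170,430,310),2.5)"
```

```text
t 10.9 grasp [ 613.2 -150.7  224.2] rpy [-180.   -0.  156.] F [1.7 0.4 0.1] w 61.2 q6 -0.49
row [335.3 356.  -15.9] [  -0.   -0. -106.]
bar in inlay frame: n 319 [-4.1  1.4] [ 40.7 135.7] 88.9 z plain/wax 48.9 49.2
bar in inlay frame: n 762 [-0.4 -1. ] [ 43.9 140.9] 89.9 z plain/wax 49.4 49.2
```

View pics/t6.png

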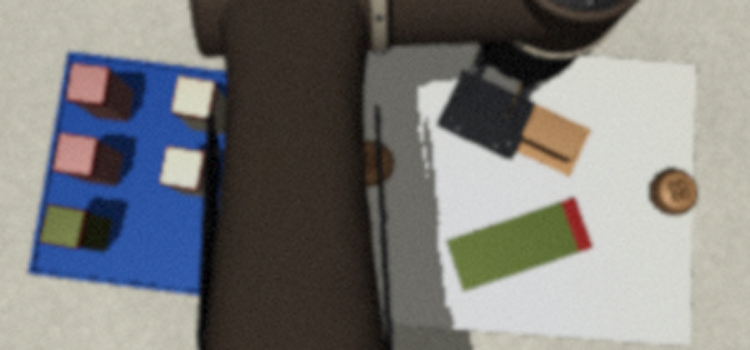

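The tan bar lies flat within a few mm of its inlay, and nothing else has moved. Next is the olive bar.

>>> {"api": "drive_tool", "payload": {"moves": [[335, 356, -16, 0, 0, -106, -1], [335, 356, -16, 0, 0, -106, -1], [335, 356, -16, 0, 0, -106, -1], [335, 356, -16, 0, 0, -106, -1], [335, 356, -16, 0, 0, -106, -1], [335, 356, -16, 0, 0, -106, -1], [335, 356, -16, 0, 0, -106, -1], [335, 356, -16, 0, 0, -106, -1], [335, 356, -16, 0, 0, -106, -1], [335, 356, -16, 0, 0, -106, -1], [335, 356, -16, 0, 0, -106, -1], [335, 356, -16, 0, 0, -106, -1]], "grip_force": 12}}

```text
t: 12.55
eef_pos: [0.4525, 0.3107, 0.3971]
ee_rot: [3.141, -0.001, -1.715]
force: [-0.0, 0.2, 0.4]
width: 0.0874
```

```bash
python3 -c "
from chk import *
st()
plan(451.5,311,123,-98)
chk(grab_frame('top'),[593.5,-194.5],66)"
```

```text
t 12.55 grasp [452.5 310.7 237.8] rpy [180.   -0.  -98.3] F [-0.   0.2  0.4] w 87.4 q6 0.47
row [ -0.3   1.  114.8] [ 0.  -0.  -0.3]
bar in inlay frame: n 667 [-2.   2.3] [ 43. 140.] 88.8 z plain/wax 49.6 49.8
```

>>> {"api": "drive_tool", "payload": {"moves": [[0, 1, 40, 0, 0, 0, -1], [0, 1, 75, 0, 0, 0, -1], [0, 1, 102, 0, 0, 0, -1], [0, 1, 115, 0, 0, 0, -1], [0, 1, 115, 0, 0, 0, -1], [0, 1, 115, 0, 0, 0, 0.05], [0, 1, 115, 0, 0, 0, 0.2], [0, 1, 115, 0, 0, 0, 0.5], [0, 1, 115, 0, 0, 0, 1], [0, 1, 115, 0, 0, 0, 1], [0, 1, 115, 0, 0, 0, 1], [0, 1, 115, 0, 0, 0, 1]], "grip_force": 14}}

```text
t: 14.1
eef_pos: [0.4516, 0.311, 0.2826]
ee_rot: [3.142, -0.0, -1.711]
force: [0.4, -0.3, 0.9]
width: 0.0402
```

>>> {"api": "drive_tool", "payload": {"moves": [[0, 0, -3, 0, 0, 0, 1], [0, 0, -10, 0, 0, 0, 1], [0, 0, -20, 0, 0, 0, 1], [0, 0, -40, 0, 0, 0, 1], [0, 0, -70, 0, 0, 0, 1], [0, 0, -95, 0, 0, 0, 1]]}}

```text
t: 14.85
eef_pos: [0.4515, 0.311, 0.3794]
ee_rot: [-3.141, 0.001, -1.711]
force: [0.1, 0.6, -1.1]
width: 0.0401
```

```bash
python3 -c "
from h import *
st()
c=[449.9,-196.5];y=np.radians(-70.6);u=np.array([np.cos(y),np.sin(y)]); P=np.array(c)-70*u; S=P-20*u; print(P,S,u)
plan(S[0],S[1],218,-160.6)"
```

```text
t 14.85 grasp [451.5 311.  220.1] rpy [-1.8e+02  1.0e-01 -9.8e+01] F [ 0.1  0.6 -1.1] w 40.1 q6 0.47
[ 426.64872077 -130.47441394] [ 420.00549813 -111.60996078] [ 0.33216113 -0.94322266]
row [422.9 -27.8   1.7] [-0.   0.1 62.6]
```

>>> {"api": "drive_tool", "payload": {"moves": [[10, 0, 0, 0, 0, 2, 1], [35, -2, 0, 0, 0, 7, 1], [75, -5, 0, 0, 0, 13, 1], [120, -8, 0, 0, 0, 20, 1], [165, -11, 0, 0, 0, 27, 1], [210, -14, 0, 0, 0, 33, 1], [255, -17, 0, 0, 0, 40, 1], [300, -20, 0, 0, 0, 47, 1], [345, -23, 0, 0, 0, 53, 1], [385, -25, 0, 0, 0, 59, 1], [412, -27, 0, 0, 0, 62, 1], [423, -28, 2, 0, 0, 62.6, 1]]}}

```text
t: 16.35
eef_pos: [0.4192, -0.1131, 0.375]
ee_rot: [3.141, -0.001, -2.807]
force: [-0.1, 0.1, -1.4]
width: 0.0399
```

```bash
python3 -c "
from h import *
st(); plan(420,-111.6,129,-160.6)
a=grab_frame('scene');save(a,'s7.png',(90,50,390,290),2)"
```

```text
t 16.35 grasp [ 419.2 -113.1  215.7] rpy [ 180.    -0.  -160.8] F [-0.1  0.1 -1.4] w 39.9 q6 0.14
row [-1.3  1.1 86.7] [ 0.  -0.  -0.2]
```

View pics/s7.png

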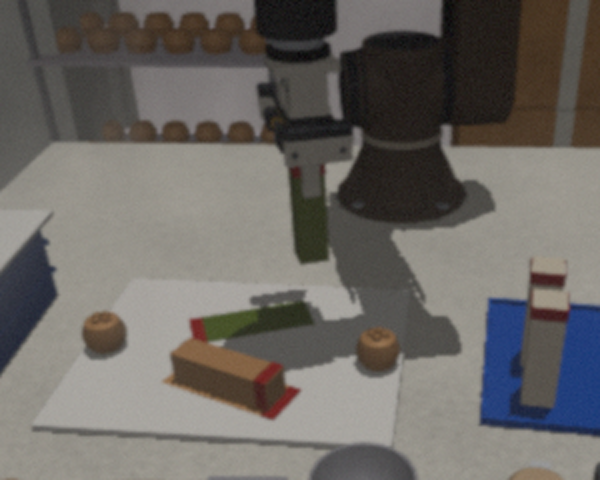

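The tan bar lies flat on its inlay, wax on red at (270,390). The olive bar hangs upright at (310,215). I lower it now.

>>> {"api": "drive_tool", "payload": {"moves": [[0, 0, 25, 0, 0, 0, 1], [-1.3, 1, 50, 0, 0, 0, 1], [-1.3, 1, 70, 0, 0, 0, 1], [-1.3, 1, 80, 0, 0, 0, 1], [-1.3, 1, 85, 0, 0, 0, 1], [-1.3, 1, 86.5, 0, 0, 0, 1], [-1.3, 1, 87, 0, 0, 0, 1], [-1.3, 1, 87, 0, 0, 0, 1]]}}

```text
t: 17.4
eef_pos: [0.4212, -0.1103, 0.289]
ee_rot: [-3.141, 0.001, -2.804]
force: [0.7, -0.4, -0.9]
width: 0.04
```

```bash
python3 -c "
from h import *
st(); plan(420,-111.6,128,-160.6)"
```

```text
t 17.4 grasp [ 421.2 -110.3  129.7] rpy [-1.800e+02  1.000e-01 -1.606e+02] F [ 0.7 -0.4 -0.9] w 40.0 q6 0.14
row [ 1.5 -0.8  1.7] [-0.   0.1 -0. ]
```

>>> {"api": "drive_tool", "payload": {"moves": [[1.4, -0.8, 0, 0, 0, 0, 1], [1.4, -0.8, 1, 0, 0, 0, 1], [1.4, -0.8, 1.6, 0, 0, 0, 1], [1.4, -0.8, 1.6, 0, 0, 0, 1]]}}

```text
t: 17.9
eef_pos: [0.4201, -0.1116, 0.2876]
ee_rot: [-3.141, 0.0, -2.803]
force: [-3.3, 0.3, 6.7]
width: 0.04
```

```bash
python3 -c "
from h import *
st(); plan(420,-111.6,128,-160.6)"
```

```text
t 17.9 grasp [ 420.1 -111.6  128.3] rpy [-180.     0.  -160.6] F [-3.3  0.3  6.7] w 40.0 q6 0.14
row [0.  0.1 0.3] [-0.  0. -0.]
```

>>> {"api": "drive_tool", "payload": {"moves": [[0, 0, -0.2, 0, 0, 0, 1], [0, 0, -0.2, 0, 0, 0, 1], [0, -5, -0.5, 0, 0, 0, 1], [0, -10.4, -0.8, 0, 0, 0, 1], [0, -15.5, -1, 0, 0, 0, 1], [0, -20.9, -1, 0, 0, 0, 1], [0, -26, -0.6, 0, 0, 0, 1], [0, -31.4, -0.2, 0, 0, 0, 1], [0, -41.7, 1.4, 0, 0, 0, 1], [0, -52, 3.8, 0, 0, 0, 1]], "grip_force": 6}}

```text
t: 19.15
eef_pos: [0.4374, -0.1613, 0.2829]
ee_rot: [3.142, -0.0, -2.804]
force: [-1.0, 0.4, -0.1]
width: 0.0396
```

```bash
python3 -c "
from h import *
st()
a=grab_frame('scene');save(a,'s8.png',(90,50,390,290),2)"
```

```text
t 19.15 grasp [ 437.4 -161.3  123.6] rpy [ 180.    -0.  -160.6] F [-1.   0.4 -0.1] w 39.6 q6 0.27
```

View pics/s8.png

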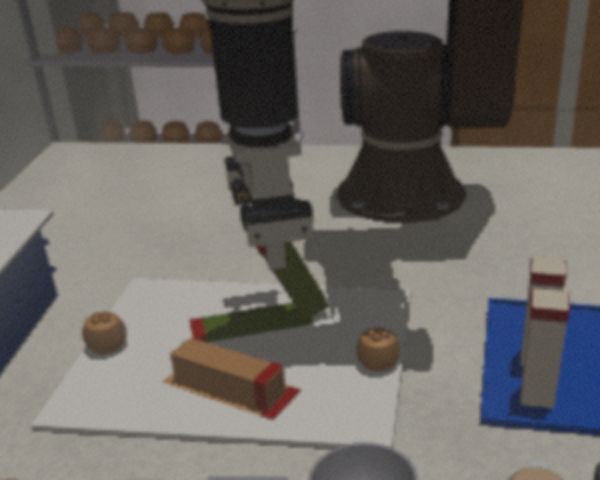

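The olive bar is leaning toward its red end, with its foot near (315,315). I continue the arc.

>>> {"api": "drive_tool", "payload": {"moves": [[0, -9.9, 3.5, 0, 0, 0, 1], [0, -19.6, 7.5, 0, 0, 0, 1], [0, -28.9, 12.4, 0, 0, 0, 1], [0, -37.7, 18.2, 0, 0, 0, 1], [0, -45.9, 24.5, 0, 0, 0, 1], [0, -53.6, 31.6, 0, 0, 0, 1], [0, -60.6, 39.4, 0, 0, 0, 1], [0, -66.9, 47.7, 0, 0, 0, 1], [0, -72.6, 56.6, 0, 0, 0, 1], [0, -77.3, 65.9, 0, 0, 0, 1], [0, -81.2, 75.4, 0, 0, 0, 1], [0, -84.3, 83.5, 0, 0, 0, 1]], "grip_force": 6}}

```text
t: 20.7
eef_pos: [0.4652, -0.2403, 0.1989]
ee_rot: [3.141, -0.0, -2.804]
force: [0.9, -1.3, -0.1]
width: 0.0401
```

>>> {"api": "drive_tool", "payload": {"moves": [[0, -1.5, 4.5, 0, 0, 0, 1], [0, -2.2, 7.5, 0, 0, 0, 1], [0, -2.2, 8.8, 0, 0, 0, 1], [0, -2.2, 8.8, 0, 0, 0, 1]]}}

```text
t: 21.2
eef_pos: [0.4658, -0.2421, 0.1909]
ee_rot: [3.142, 0.0, -2.804]
force: [0.0, -0.9, -1.0]
width: 0.04
```

```bash
python3 -c "
from chk import *
st()
for n in('top','scene'): chk(grab_frame(n),[449.9,-196.5],-70.6)
a=grab_frame('scene');save(a,'s9.png',(90,50,390,290),2)"
```

```text
t 21.2 grasp [ 465.8 -242.1   31.6] rpy [ 180.     0.  -160.6] F [ 0.  -0.9 -1. ] w 40.0 q6 0.44
bar in inlay frame: n 217 [-30.5  -4.1] [32.6 91.8] 87.6 z plain/wax 52.0 nan
bar in inlay frame: n 346 [-9.2  8.6] [139.8  51.4] 8.6 z plain/wax 50.3 42.4
  return _methods._mean(a, axis=axis, dtype=dtype,
  ret = ret.dtype.type(ret / rcount)
```

View pics/s9.png

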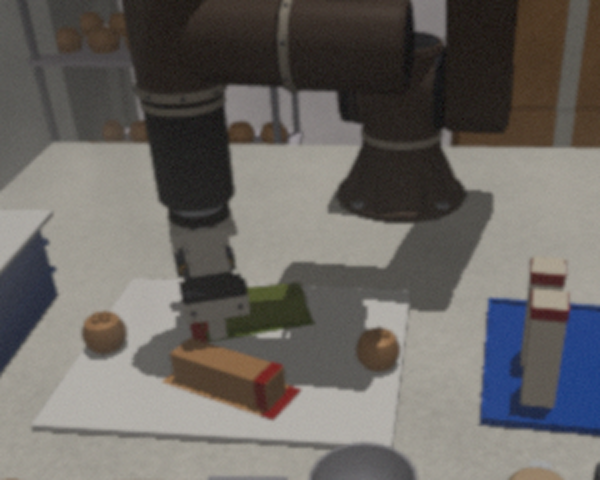

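>>> {"api": "drive_tool", "payload": {"moves": [[0, 0, 0.7, 0, 0, 0, 1], [0, 0, 1.2, 0, 0, 0, 1], [0, 0, 1.2, 0, 0, 0, 1]]}}

```text
t: 21.72
eef_pos: [0.4659, -0.2423, 0.1897]
ee_rot: [-3.142, -0.0, -2.804]
force: [-0.4, -0.8, -0.6]
width: 0.0399
```

```bash
python3 -c "
from chk import *
st()
f=grab_frame('scene'); W=cloud(f); y=np.radians(-70.6);u=np.array([np.cos(y),np.sin(y)]);v=np.array([-u[1],u[0]])
d=W[...,:2]*1e3-[449.9,-196.5];a=d@u;b=d@v;z=W[...,2]*1e3
for lo in range(-90,40,12):
  m=(a>lo)&(a<lo+12)&(abs(b)<15)&(z<65)&(z>30); print(lo,m.sum(),np.median(z[m]).round(1) if m.sum() else '')"
```

```text
t 21.73 grasp [ 465.9 -242.3   30.4] rpy [-180.    -0.  -160.6] F [-0.4 -0.8 -0.6] w 39.9 q6 0.44
-90 0 
-78 20 49.4
-66 25 50.1
-54 23 51.4
-42 24 52.2
-30 26 52.9
-18 25 54.3
-6 7 55.2
6 0 
18 0 
30 0
```

The depth slope shows the waxed end still about 4.6° up because the bar crept upward in the pads. I won't drop it. I first slacken to the minimum grip and see whether it settles.

>>> {"api": "drive_tool", "payload": {"moves": [[0, 0, 0.4, 0, 0, 0, 1], [0, 0, 0.4, 0, 0, 0, 1]], "grip_force": 3}}

```text
t: 22.02
eef_pos: [0.4659, -0.2423, 0.1893]
ee_rot: [-3.142, 0.0, -2.804]
force: [-0.1, -0.6, 0.3]
width: 0.0401
```

```bash
cat >> chk.py <<'E'
def slope():
    f=grab_frame('scene'); W=cloud(f); y=np.radians(-70.6);u=np.array([np.cos(y),np.sin(y)]);v=np.array([-u[1],u[0]])
    d=W[...,:2]*1e3-[449.9,-196.5];a=d@u;b=d@v;z=W[...,2]*1e3
    m=(a>-74)&(a<-4)&(abs(b)<15)&(z<65)&(z>44); p=np.polyfit(a[m],z[m],1)
    print("n",m.sum(),"tilt deg",np.degrees(np.arctan(p[0])).round(2),"z top at grasp a=48",np.polyval(p,48).round(1),"at -70",np.polyval(p,-70).round(1))
E
python3 -c "
from chk import *
st(); slope()"
```

```text
t 22.02 grasp [ 465.9 -242.3   30. ] rpy [-180.     0.  -160.6] F [-0.1 -0.6  0.3] w 40.1 q6 0.44
n 145 tilt deg 4.05 z top at grasp a=48 58.1 at -70 49.7
```

>>> {"api": "drive_tool", "payload": {"moves": [[0, -5.6, 0.1, -2, 0, 0, 1], [0, -11.1, 0.2, -4, 0, 0, 1], [0, -5.6, 0.1, -2, 0, 0, 1], [0, 0, 0, 0, 0, 0, 1], [0, 5.6, 0.1, 2, 0, 0, 1], [0, 11.1, 0.2, 4, 0, 0, 1], [0, 5.6, 0.1, 2, 0, 0, 1], [0, 0, 0, 0, 0, 0, 1]]}}

```text
t: 23.08
eef_pos: [0.4657, -0.2418, 0.1891]
ee_rot: [3.14, -0.0, -2.803]
force: [-0.4, -0.9, -1.4]
width: 0.0401
```

```bash
python3 -c "
from chk import *
st(); slope()"
```

```text
t 23.07 grasp [ 465.7 -241.8   29.8] rpy [ 179.9   -0.  -160.6] F [-0.4 -0.9 -1.4] w 40.1 q6 0.45
n 145 tilt deg 3.04 z top at grasp a=48 56.1 at -70 49.8
```

Rocking works: the tilt fell from 4° to 3° with no drop. I continue.

>>> {"api": "drive_tool", "payload": {"moves": [[0, -7, 0, -2.5, 0, 0, 1], [0, -13.9, 0.2, -5, 0, 0, 1], [0, -7, 0, -2.5, 0, 0, 1], [0, 0, 0, 0, 0, 0, 1], [0, 7, 0, 2.5, 0, 0, 1], [0, 13.9, 0.2, 5, 0, 0, 1], [0, 7, 0, 2.5, 0, 0, 1], [0, -7, 0, -2.5, 0, 0, 1], [0, -13.9, 0.2, -5, 0, 0, 1], [0, 0, 0, 0, 0, 0, 1], [0, 13.9, 0.2, 5, 0, 0, 1], [0, 0, 0, 0, 0, 0, 1]]}}

```text
t: 24.62
eef_pos: [0.4626, -0.2406, 0.1891]
ee_rot: [-3.14, -0.005, -2.801]
force: [-0.3, -1.8, -0.5]
width: 0.0403
```

```bash
python3 -c "
from chk import *
st(); slope()"
```

```text
t 24.62 grasp [ 462.6 -240.6   29.8] rpy [-179.9   -0.3 -160.5] F [-0.3 -1.8 -0.5] w 40.3 q6 0.44
n 140 tilt deg -0.07 z top at grasp a=48 49.3 at -70 49.5
```

The olive bar is now flat. I let the arm settle, release and retreat.

>>> {"api": "drive_tool", "payload": {"moves": [[0, 0, 0, 0, 0, 0, 1], [0, 0, 0, 0, 0, 0, 1], [0, 0, 0, 0, 0, 0, 0], [0, 0, 0, 0, 0, 0, -0.4], [0, 0, 0, 0, 0, 0, -0.4], [0, 0, -20, 0, 0, 0, -0.4], [0, 0, -70, 0, 0, 0, -0.4], [0, 0, -130, 0, 0, 0, -0.4], [0, 0, -190, 0, 0, 0, -0.4]]}}

```text
t: 25.8
eef_pos: [0.4655, -0.2422, 0.3812]
ee_rot: [-3.142, -0.0, -2.804]
force: [0.7, 0.0, -0.2]
width: 0.0608
```

>>> {"api": "drive_tool", "payload": {"moves": [[-60, 0, 0, 0, 0, 0, -0.4], [-120, 60, 0, 0, 0, 0, -0.4], [-130, 120, 0, 0, 0, 0, -0.4], [-130, 180, 0, 0, 0, 0, -0.4], [-130, 240, 0, 0, 0, 0, -0.4], [-130, 300, 0, 0, 0, 0, -0.4], [-130, 360, 0, 0, 0, 0, -0.4], [-130, 420, 0, 0, 0, 0, -0.4], [-130, 480, 0, 0, 0, 0, -0.4], [-130, 480, 0, 0, 0, 0, -0.4]]}}

```text
t: 27.05
eef_pos: [0.4281, 0.257, 0.3793]
ee_rot: [3.141, 0.001, -2.799]
force: [0.2, -0.4, -0.3]
width: 0.0614
```

```bash
python3 -c "
from chk import *
st()
for n in('top','scene'):
  f=grab_frame(n); chk(f,[593.5,-194.5],66); chk(f,[449.9,-196.5],-70.6)
save(f,'s10.png',(90,150,490,350),2)
b=grab_frame('top');save(b,'t10.png',(230,170,430,320),3)"
```

```text
t 27.05 grasp [428.1 257.  220. ] rpy [ 180.     0.  -160.4] F [ 0.2 -0.4 -0.3] w 61.4 q6 -0.59
bar in inlay frame: n 668 [-1.9  1.3] [139.9  42.1] 0.1 z plain/wax 49.2 49.8
bar in inlay frame: n 684 [-4.3 -0. ] [140.8  40.6] 0.1 z plain/wax 49.5 49.9
bar in inlay frame: n 762 [ 0.1 -0.9] [ 43.7 140.6] 89.6 z plain/wax 49.2 49.1
bar in inlay frame: n 576 [-4.3  2.9] [140.1  45.8] 0.2 z plain/wax 49.2 49.3
```

View pics/t10.png

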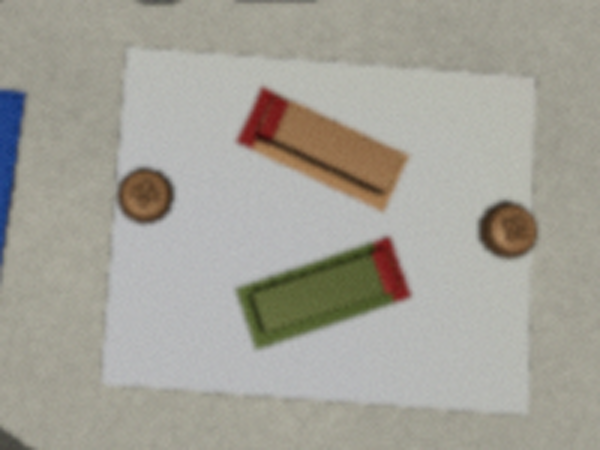

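Both bars lie flat inside their inlays with the red ends matched. I check the other things by depth, then hand in.

Run:
```python
from h import *
import pickle
a,_=pickle.load(open("f0.pkl","rb")); b=grab_frame("scene")
W0,W1=cloud(a),cloud(b)
for n,p,zl,zh,r in [("s",(592,180),.13,.16,.03),("s",(604,295),.13,.16,.03),("s",(527,303),.13,.16,.03),("s",(515,188),.13,.16,.03),("pa",(536,-15),.03,.08,.045),("pb",(510,-370),.03,.08,.045),("bowl",(800,-19),.02,.08,.07)]:
    o=[]
    for W in(W0,W1):
        m=(np.hypot(W[...,0]-p[0]/1e3,W[...,1]-p[1]/1e3)<r)&(W[...,2]>zl)&(W[...,2]<zh); o.append((m.sum(),(W[m][:,:2].mean(0)*1e3).round(1)))
    print(n,o)
print(job_done())
```

```text
s [(np.int64(269), array([602.3, 179.1])), (np.int64(272), array([602.3, 178.8]))]
s [(np.int64(297), array([613.7, 293.2])), (np.int64(304), array([614.2, 292.8]))]
s [(np.int64(249), array([537.2, 300.8])), (np.int64(251), array([537.4, 301. ]))]
s [(np.int64(229), array([525.3, 186.5])), (np.int64(229), array([525.2, 186.6]))]
pa [(np.int64(307), array([551.7, -14.7])), (np.int64(305), array([551.7, -14.8]))]
pb [(np.int64(294), array([ 525.3, -368.6])), (np.int64(286), array([ 525.1, -368.5]))]
bowl [(np.int64(1263), array([777.8, -20. ])), (np.int64(1265), array([777.7, -20. ]))]
the job is handed in; nothing more can be done
None
```

I took the tan bar and then the olive bar out of the tray, carried each upright, and pivoted each down on its plain end onto its own inlay. Each waxed end lies over its inlay's red end. I handed the job in at about 27 s.

- **Final position:** both bars lie flat, with tops about 49–50 mm above the table at both ends. The tan bar is within about 2 mm of its inlay's centre and square to it. The olive bar is about 4 mm toward the plain end and 0–3 mm off sideways. Both are well inside the inlay's 12 mm margin.
- **Olive tilt, corrected:** near the end of the olive pivot, the depth image showed the waxed end still about 4° up. I rocked the tool at minimum grip until the bar was flat, then opened the fingers.
- **Tan release, not confirmed:** I did not check the tan bar's tilt before letting go, so it may have settled a few mm on release.
- **Other things:** the four standing bars, both persimmons and the bowl showed no movement beyond about 0.6 mm. I did not measure the wrapped soap or the scraper; the arm never came near them.
- **Disagreement:** the two cameras differ by 2–4 mm, most of all on the olive bar's sideways position and the starting bar positions. The last scene picture could not be viewed because the picture limit was reached. The top view and the depth data covered the final check.

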